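Sort the mixer shelf: swap four things onto their own mats

ROBOT

A 7-joint arm with a two-finger parallel gripper is mounted at the origin on the work surface. World frame = base frame: x ahead of the robot, y to its left, z up, the work surface at z = 0. Lengths are in m, angles in rad, forces in N, time in s.
With the tool pointing down it reaches from about 0.425 to 0.8 m from the base axis. Payload 8.3 kg.
Tool frame: the origin (TCP) lies between the finger pads; the fingertips stand ctrl.tip_reach ahead of it and the grasp point (between the pads) lies 8 mm behind it (ctrl.tip_reach is the distance from the TCP to the fingertips, in m); x points along the fingers, y is the direction in which the jaws open and shut, and the axes are right-handed (so a half turn about x gives the same grasp; the last joint's range is limited). The gripper opens to 85 mm and grips with 20 to 120 N. Pads are 22 mm wide; open, the fingers measure 114 mm over their backs; the gripper's body (76 mm by 85 mm) begins 54 mm behind the grasp point. The pads swing forward as they close: fully open they stand 13 mm farther back than shut.
Start: joints at [-1.354, 0.383, 0.016, 1.37, -0.006, 1.388, -0.046], TCP at [0.173, 0.601, 0.242] pointing down, gripper open.
Joint ranges: [-2.95, 2.95], [-0.25, 2.06], [-1.52, 1.56], [0.18, 2.33], [-1.44, 4.58], [0.02, 2.06], [-3.01, 3.01]. Speed limits (rad/s): [2.39, 2.39, 3.01, 3.01, 3.14, 3.14, 3.14].

INTERFACE

Orientations are given as [roll, pitch, yaw] about the fixed x, y, z axes, in that order (R = Rz(yaw) Ry(pitch) Rx(roll)).
In Python, from bench import ctrl gives the robot as it stands.
- The arm moves only by the shell command python3 -m handwheel 'ROWS' [FORCE]. ROWS is JSON, a list that holds one entry, the list of rows, each a list of 7 numbers: the turn, a rotation vector about the world's x, y, z in rad, then the shift along the world's x, y, z in mm, then the finger opening in mm, from 0 to 85.4. In form: [[[rx, ry, rz, tx, ty, tz, grip], ...]]. A call has 1 to 10 rows; each row shifts and turns the pose as measured when the row begins; what a row does not reach is not made up. A row lasts 1/12 s, in which the tool goes at most 41.7 mm and 7.16 degrees, less where a joint would pass 70% of its speed; a pose out of reach is approached as far as the arm can. A call with a gripper value outside its range is refused whole. The fingers move at their own pace and stop on an object; FORCE is the grip in N (left out, the last holds). Time passes only in rows, so rows that do not move let the fingers close. It gives the time, the measured TCP pose, the force and the opening at its end, in the units of the state.
- ctrl.observe(): the state, without advancing time (a new reading comes with each control period).
- ctrl.grab_frame(name): name is "scene" or "top" or "wrist"; returns a dict with "img" (480x640x3 uint8, blue, green, red), "z_map" (480x640 float32, m along the optical axis (not along the pixel's ray), 0 where there is no reading), "fx", "fy", "cx", "cy" (pixels), "k1" (the pictures are not rectified: a ray, as slopes to the right and down, at radius r is drawn at 1 + k1 r^2 times it, then the intrinsics apply), "xyz" and "rotation" of the camera in the world. Camera axes: x right, y down, z forward; pixel columns grow to the right and rows downward; lengths in m; the calibration is good to about 2 mm. A picture is of the moment at which its call begins.
- ctrl.sign_off(): hands the job in, once; it reports no verdict.
Trained networks look in the newest picture that a camera, given by its name, has taken for a name from the list of things; names that differ only in an ending like _2 or _b are one class to them, and where a whole thing is asked for, a point or a joint stands for the part that bears it (a point fixed in the world has none). Each returns a list of dicts, best first, with "confidence" (0 to 1); they miss things now and then, are a little off and sometimes report something else, mostly with a low value. They report only what shows in the picture. A call takes as long as a camera call. They do not tell look-alikes from the thing itself.
- ctrl.recognise(camera, label): "at" ([x, y, z] in m, in world coordinates, good to about 4 mm: the middle of the surface that is visible of it).
- ctrl.cut_out(camera, label): "pixels" (480x640 bool, what is visible of it).
- ctrl.spot_point(camera, label): "at" ([x, y, z] in m, in world coordinates, good to about 4 mm: a listed point, or the origin of a listed thing).
The state is a dict: "t": time; "joint_pos": joint angles; "joint_velocities": joint speeds; "tau": joint torques, N m; "position": TCP position; "eef_rot": TCP orientation; "force": force on the tool from outside, world axes, zero at the start; "wrist_torque": the same for the moment, N m; "gripper_width": finger opening in m.
Only numpy, scipy, OpenCV 4.12 (cv2) and the standard library are available. Lean on these libraries where they do the work, as an engineer would, in place of code of your own. Each camera call takes 0.05 s, during which the arm holds its last target.

TASK

The mixer's things have been put back on the wrong mats. Move each onto the mat of its own colour (copper bowl on copper, white case on white, blue spoons on blue, green glass cup on green), standing upright in the middle of the mat, with the case and the spoons lying along the mat's long side; use the empty cork mat to park things on the way, and leave it empty at the end. Set everything down gently rather than dropping it, tip nothing over, and leave the pepper mill where it stands.

Things in the scene. Friction and masses are not known exactly. Their poses are not given: they have to be found in the camera images.
- bowl_c (a point): small copper-toned steel bowl, round, open at the top, 64 mm outside diameter with upright sides, 40 mm high, about 160 g; the point is on its axis, 20 mm above its underside; z up. Grip across its outside
- case_c (a point): white plastic dough hook case with a grey seam and a hook outline on its lid: a closed box 50 mm (x) by 116 mm (y) by 42 mm high, about 220 g; the point is its centre, 21 mm above its underside. Grip across the 50 mm width
- spoons_c (a point): blue ceramic measuring spoons, a nested set joined into one rigid piece, 120 mm long along its y: a handle bar 14 mm wide (x) and 24 mm high from y = -60 to +24 mm, then round spoon bowls 36 mm in diameter, 26 mm high, about y = +42 mm; about 110 g. The point is the middle of its length, 12 mm above its underside, inside the handle bar. Grip across the bar there
- cup_c (a point): green glass custard cup, round, open at the top, 62 mm outside diameter with upright sides, 52 mm high, about 180 g; the point is on its axis, 26 mm above its underside; z up. Grip across its outside
- mat_copper: copper-coloured flat fixed mat, 105 mm (its x) by 130 mm (its y, the long side), 3 mm thick, lying on the walnut top (z = 0); origin at the centre of its underside, its top 3 mm above. Home of the copper bowl
- mat_white: white flat fixed mat, 105 mm (its x) by 130 mm (its y, the long side), 3 mm thick, lying on the walnut top (z = 0); origin at the centre of its underside, its top 3 mm above. Home of the white case
- mat_blue: blue flat fixed mat, 105 mm (its x) by 130 mm (its y, the long side), 3 mm thick, lying on the walnut top (z = 0); origin at the centre of its underside, its top 3 mm above. Home of the blue spoons
- mat_green: green flat fixed mat, 105 mm (its x) by 130 mm (its y, the long side), 3 mm thick, lying on the walnut top (z = 0); origin at the centre of its underside, its top 3 mm above. Home of the green glass cup
- mat_cork: brown cork flat fixed mat, 105 mm (its x) by 130 mm (its y, the long side), 3 mm thick, lying on the walnut top (z = 0); origin at the centre of its underside, its top 3 mm above. Empty at the start: the spare parking place
- mill_c (a point): turned wooden pepper mill with a steel knob, loose, 48 mm across, 91 mm high, standing in one of six places among the mats; the point is on its axis, 45 mm above its foot. To be left alone
Mind the look-alikes: they are no part of the job. Of the things like the part that bears case_c, leave any that is black; of the rest the smaller one is meant.

How it is judged:
By the outcome, as a careful person would: the job done as asked, in the order asked, and still so for the second after the job is handed in, with the robot touching nothing.
It also fails if it takes over 147 s, if anything falls off the work surface, if the arm or the gripper's body presses on something with over 40 N, if the wrist force passes 120 N, or if a joint passes its speed limit or range.

## Working session

There is one attempt and no reset: what is moved stays moved. The work goes in short steps, Python scripts to look and compute and a shell command to move; the robot and the scene stay as the last step left them, time stands still between calls to the robot, and variables do not carry over. Pictures are saved under pics/ and viewed, and the job is handed in when it is done.

```bash
ls; mkdir -p pics; python3 - <<'E'
from bench import ctrl
import cv2
print(ctrl.observe(), ctrl.tip_reach)
for n in ("scene","top"):
    f=ctrl.grab_frame(n); cv2.imwrite(f"pics/{n}0.png",f["img"]); print(n,f["xyz"],f["rotation"],f["fx"],f["k1"])
E
```

```text
pics
{'t': 0.0, 'joint_pos': array([-1.35391577,  0.38425967,  0.01639594,  1.37118019, -0.00628025,
        1.3882161 , -0.04651823]), 'joint_velocities': array([-2.27195817e-04,  1.18204778e-03,  2.67719419e-04,  3.56943581e-03,
       -9.75437345e-04, -9.14801707e-05, -2.89061538e-04]), 'tau': array([-3.24582707e-04, -6.27619600e+01,  8.43793396e-01, -3.71805954e+01,
        1.64386129e-02,  1.45540276e-02, -9.58592932e-05]), 'position': array([0.17243795, 0.60022367, 0.24125384]), 'eef_rot': array([-1.53788739,  1.56878307, -1.81763937]), 'force': array([-0.05346992, -0.77732769, -0.83471904]), 'wrist_torque': array([ 0.0518881 , -0.03179958,  0.00482583]), 'gripper_width': 0.08552650398089404} 0.011
scene [1.21678119 0.04786723 0.78558202] [-2.31486026  0.01076846  1.71466787] 481.47549365613435 -0.1217037659084397
top [ 0.309736   -0.08111054  1.35222074] [-3.01867988  0.01435166 -1.56342421] 570.6893030103193 -0.1638944192204007
```

View pics/scene0.png

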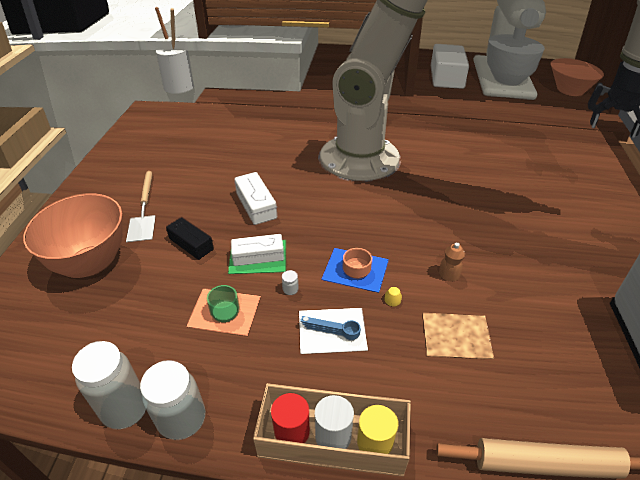

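View pics/top0.png

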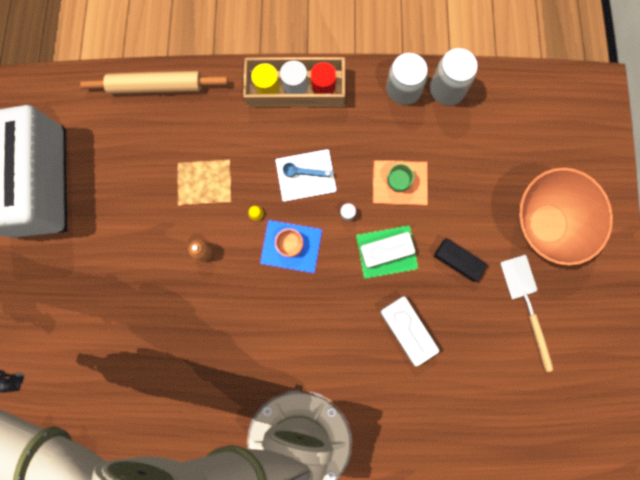

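```bash
cat > h.py <<'E'
from bench import ctrl
import cv2, numpy as np
from scipy.spatial.transform import Rotation as R
def cloud(f):
    v,u=np.mgrid[0:480,0:640]
    K=np.array([[f["fx"],0,f["cx"]],[0,f["fy"],f["cy"]],[0,0,1.]])
    s=cv2.undistortPoints(np.stack([u,v],-1).reshape(-1,1,2).astype(float),K,np.array([f["k1"],0,0,0.])).reshape(480,640,2)
    d=np.concatenate([s,np.ones((480,640,1))],-1)
    Rm=R.from_euler("xyz",f["rotation"]).as_matrix()
    ray=d@Rm.T
    P=np.array(f["xyz"])+ray*f["z_map"][...,None]
    return P,ray
def rect(P):
    (c,s,a)=cv2.minAreaRect((P[:,:2]*1000).astype(np.float32))
    # long-axis direction angle in world
    if s[0]>=s[1]: L,W,ang=s[0],s[1],a
    else: L,W,ang=s[1],s[0],a+90
    return np.round(c,1),round(L,1),round(W,1),round((ang+90)%180-90,1)
E
python3 - <<'E'
from h import *
for cam in ("top","scene"):
    f=ctrl.grab_frame(cam); P,_=cloud(f)
    ok=f["z_map"]>0
    print(cam,"table z",np.median(P[300:320,200:240,2]) if cam=="top" else "")
    for n in ["bowl_c","case_c","spoons_c","cup_c","mill_c","mat_copper","mat_white","mat_blue","mat_green","mat_cork"]:
        for r in ctrl.spot_point(cam,n)[:3]:
            print(n,"spot",np.round(np.array(r["at"])*1000,1),round(r["confidence"],2))
        for r in ctrl.cut_out(cam,n)[:3]:
            m=r["pixels"]&ok
            if m.sum()<20: continue
            m2=cv2.erode(m.astype(np.uint8),np.ones((2,2)))>0
            Q=P[m]; v,u=np.nonzero(m)
            print("   cut",round(r["confidence"],2),"px",int(u.mean()),int(v.mean()),m.sum(),"rect",rect(Q),"z",np.round(np.percentile(Q[:,2],[5,50,95])*1000,1))
E
```

```text
top table z 0.0019501198217647397
bowl_c spot [469.4  24.5  22.6] 0.86
bowl_c spot [ 450.5 -204.1   22.9] 0.25
bowl_c spot [461.7  20.6   2.1] 0.19
   cut 0.98 px 288 242 631 rect (array([465.7,  24.8]), 68.0, 63.0, -19.0) z [ 4.3 10.4 46.3]
case_c spot [ 431.5 -375.8   26.2] 0.96
case_c spot [ 449.8 -204.1   25.5] 0.89
   cut 0.95 px 387 250 1030 rect (array([ 449. , -201.5]), 113.7, 54.7, -70.6) z [40.6 46.2 51. ]
   cut 0.91 px 408 330 1940 rect (array([ 264.7, -253.9]), 149.4, 72.9, 33.3) z [47.7 55.4 59.8]
   cut 0.75 px 460 259 1152 rect (array([ 431.1, -376.7]), 115.1, 61.0, 58.3) z [22.5 43.1 47.8]
spoons_c spot [638.3 -10.3  14.5] 0.64
   cut 0.6 px 303 171 429 rect (array([641.2, -11.4]), 114.6, 33.9, -89.5) z [ 5.7 25.6 32.1]
cup_c spot [ 623.4 -233.3   28. ] 0.78
   cut 0.85 px 399 177 631 rect (array([ 619.7, -233.1]), 63.0, 61.0, -66.2) z [ 7.2 19.1 58.3]
   cut 0.7 px 400 183 1672 rect (array([ 617. , -239.4]), 130.7, 110.2, 88.5) z [-0.4  4.3  9.2]
mill_c spot [445.3 235.9  45. ] 0.62
mill_c spot [467.8  25.2  20.1] 0.29
   cut 0.64 px 200 250 412 rect (array([444.2, 
[... 2059 characters left out ...]
 315 1598 rect (array([ 619., -238.]), 135.3, 108.7, -89.8) z [-0.4  2.3  4.9]
mat_white spot [632.9  -9.   -3.6] 0.57
   cut 0.55 px 331 331 1994 rect (array([632.3,  -8.5]), 132.9, 112.4, -79.3) z [-0.1  2.4  4.8]
mat_blue spot [460.6  24.1  -0.7] 0.64
mat_green spot [ 449.3 -207.6    4.8] 0.81
mat_green spot [ 622.6 -232.8   26.5] 0.66
   cut 0.91 px 259 265 619 rect (array([ 452.4, -203.6]), 128.3, 104.6, -79.3) z [0.  2.5 5. ]
mat_cork spot [614.9 242.4   2.7] 0.8
mat_cork spot [454.6 232.3  47.2] 0.36
   cut 0.87 px 456 335 2723 rect (array([617.5, 240.4]), 130.7, 109.3, -87.2) z [0.6 3.  5.4]
   cut 0.52 px 356 262 730 rect (array([467.5,  26.7]), 66.5, 61.8, -10.4) z [ 6.7 26.  43. ]
```

```bash
python3 - <<'E'
from h import *
f=ctrl.grab_frame("scene"); cv2.imwrite("pics/crop1.png",cv2.resize(f["img"][165:370,150:510],None,fx=2.2,fy=2.2,interpolation=cv2.INTER_CUBIC))
f=ctrl.grab_frame("top"); cv2.imwrite("pics/crop2.png",cv2.resize(f["img"][130:380,160:500],None,fx=2.3,fy=2.3,interpolation=cv2.INTER_CUBIC))
E
```

```text
(no output)
```

View pics/crop1.png

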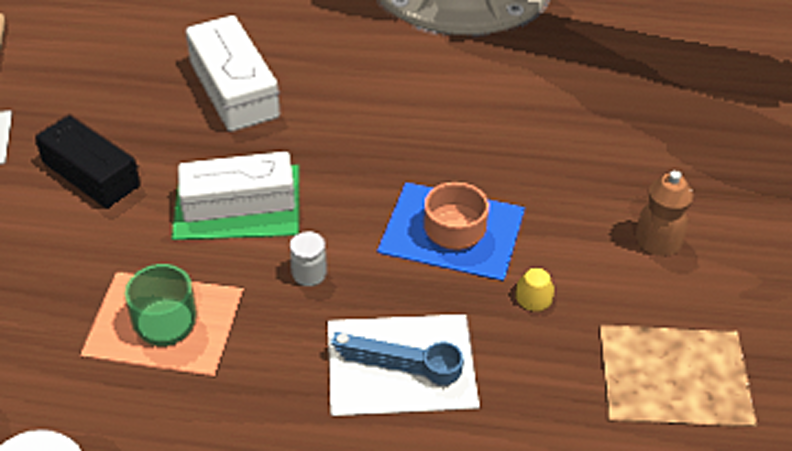

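View pics/crop2.png

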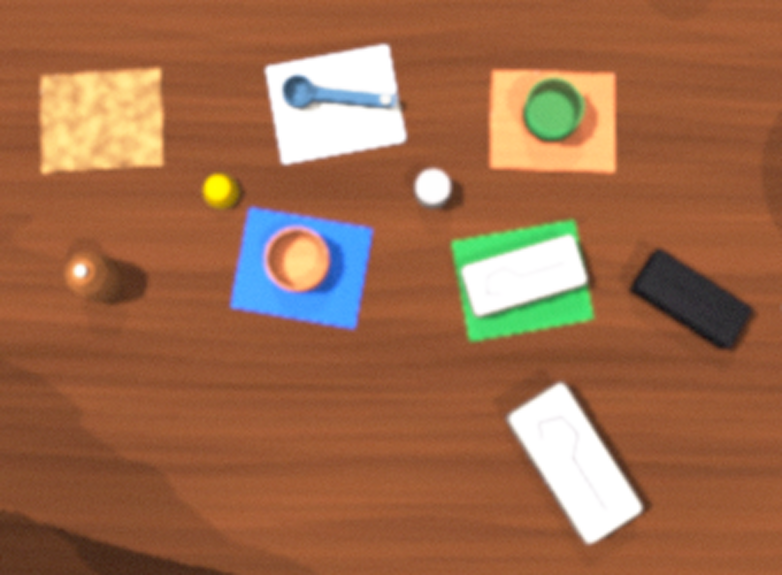

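The small white case at top (387,250) / scene (256,249), on the green mat, is the one meant. The look-alikes are a larger white case at top (408,330) and a black one at (460,259), and there is also a big copper bowl at (566,217). The cup is at (399,177), the bowl at (288,242) and the spoons at (303,171). Loose obstacles are a yellow cone at (256,213), a white shaker at (348,211) and the mill at (198,248).

Next I'll refine the positions.

```bash
cat >> h.py <<'E'
def pts(cam,x,y,rad,zlo,zhi):
    f=ctrl.grab_frame(cam); P,_=cloud(f)
    m=(f["z_map"]>0)&(np.hypot(P[...,0]-x/1e3,P[...,1]-y/1e3)<rad/1e3)&(P[...,2]>zlo/1e3)&(P[...,2]<zhi/1e3)
    return P[m]
def tool():
    s=ctrl.observe(); M=R.from_euler("xyz",s["eef_rot"]).as_matrix()
    print("t",round(s["t"],2),"pos",np.round(s["position"]*1000,1),"x",np.round(M[:,0],3),"jawdir deg",round(np.degrees(np.arctan2(M[1,1],M[0,1])),1),"F",np.round(s["force"],1),"w",round(s["gripper_width"]*1000,1),"q7",round(s["joint_pos"][6],2))
E
python3 - <<'E'
from h import *
tool()
for n,x,y,zl in [("bowl",465,25,33),("cup",620,-234,42)]:
    for cam in ("top","scene"):
        Q=pts(cam,x,y,50,zl,75); c,r=cv2.minEnclosingCircle((Q[:,:2]*1000).astype(np.float32)); A=np.c_[2*Q[:,:2],np.ones(len(Q))]; s=np.linalg.lstsq(A,(Q[:,:2]**2).sum(1),rcond=None)[0]
        print(n,cam,len(Q),np.round(c,1),round(r,1),"lsq",np.round(s[:2]*1000,1),round(np.sqrt(s[2]+s[0]**2+s[1]**2)*1000,1))
for n,x,y,r,zl in [("case",450,-203,75,34),("spoons",640,-11,75,16),("yellow",540,100,60,12),("shaker",545,-100,60,12),("mill",449,233,50,60)]:
    for cam in ("top","scene"):
        Q=pts(cam,x,y,r,zl,110); 
        if len(Q)<5: print(n,cam,len(Q)); continue
        print(n,cam,len(Q),rect(Q),"med",np.round(np.median(Q,0)*1000,1),"pca",np.round(np.degrees(np.arctan2(*np.linalg.svd(Q[:,:2]-Q[:,:2].mean(0),full_matrices=False)[2][0][::-1])),1),"zmax",round(np.percentile(Q[:,2],95)*1000))
E
```

```text
t 2.3 pos [172.5 600.7 242.3] x [-0. -0. -1.] jawdir deg 74.0 F [ 0.4 -0.2  0.5] w 85.3 q7 -0.05
bowl top 141 [463.2  26. ] 32.2 lsq [463.1  25.7] 30.3
bowl scene 258 [466.7  27. ] 33.6 lsq [467.6  26.1] 30.2
cup top 203 [ 620.2 -232.9] 31.8 lsq [ 619.6 -232.5] 29.0
cup scene 353 [ 623.8 -231.8] 32.5 lsq [ 624.6 -232.6] 29.1
case top 1078 (array([ 447.3, -202.8]), 114.6, 51.4, -72.7) med [ 446.8 -201.7   46.4] pca 107.8 zmax 51
case scene 884 (array([ 452.1, -202.3]), 114.3, 54.9, -71.5) med [ 457.8 -201.    44.1] pca -72.7 zmax 47
spoons top 328 (array([641.6, -12.5]), 117.0, 35.6, -89.6) med [634.8 -13.8  27.6] pca -96.4 zmax 33
spoons scene 552 (array([635.8, -11.4]), 120.5, 38.6, 78.1) med [642.   -7.1  25.3] pca 84.5 zmax 29
yellow top 168 (array([518.8, 111.8]), 70.2, 34.8, -7.4) med [535.7 106.8  28.2] pca -170.5 zmax 37
yellow scene 211 (array([545.2, 109.7]), 33.4, 27.0, -81.9) med [548.9 108.9  25. ] pca 82.7 zmax 34
shaker top 191 (array([ 536.9, -111.2]), 32.7, 32.1, -71.8) med [ 535.1 -111.2   45.8] pca 158.8 zmax 51
shaker scene 299 (array([ 542.1, -111.1]), 34.0, 32.4, 33.9) med [ 549.9 -109.3   39.5] pca 129.9 zmax 46
mill top 281 (array([444.1, 233.3]), 42.7, 41.2, -18.0) med [442.5 230.7  78.2] pca 151.9 zmax 89
mill scene 281 (array([453.4, 234. ]), 41.2, 33.9, 87.3) med [457.1 232.3  75. ] pca -106.3 zmax 90
```

```bash
python3 -m handwheel '[[[0,0,-0.062,29,-29,0,85],[0,0,-0.062,29,-29,0,85],[0,0,-0.062,29,-29,0,85],[0,0,-0.062,29,-29,0,85],[0,0,-0.062,29,-29,0,85],[0,0,-0.062,29,-29,0,85],[0,0,-0.062,29,-29,0,85],[0,0,-0.062,29,-29,0,85],[0,0,-0.062,29,-29,0,85],[0,0,-0.062,29,-29,0,85]]]' 40; python3 -c "
from h import *
tool()"
```

```text
t: 3.83
position: [0.4553, 0.3087, 0.2422]
eef_rot: [2.725, 1.562, 1.821]
force: [0.8, 1.1, -1.0]
gripper_width: 0.0851
t 3.83 pos [455.3 308.7 242.2] x [-0.002  0.008 -1.   ] jawdir deg 38.2 F [ 0.8  1.1 -1. ] w 85.1 q7 0.08
```

```bash
python3 -m handwheel '[[[0,0,-0.065,1,-31,0,85],[0,0,-0.065,1,-31,-5,85],[0,0,-0.065,1,-31,-10,85],[0,0,-0.065,1,-31,-10,85],[0,0,-0.065,1,-31,-10,85],[0,0,-0.065,1,-31,-15,85],[0,0,-0.065,1,-31,-20,85],[0,0,-0.065,1,-31,-20,85],[0,0,-0.065,1,-31,-20,85],[0,0,0,0,0,0,85]]]' 40; python3 -c "
from h import *
tool()
f=ctrl.grab_frame('wrist'); cv2.imwrite('pics/w1.png',f['img']); print(f['xyz'])
f=ctrl.grab_frame('top'); cv2.imwrite('pics/t1.png',f['img'])"
```

```text
t: 4.67
position: [0.4706, 0.0073, 0.1317]
eef_rot: [1.956, 1.553, 0.417]
force: [-0.8, 0.2, -0.4]
gripper_width: 0.0849
t 4.67 pos [470.6   7.3 131.7] x [ 0.016  0.007 -1.   ] jawdir deg 1.8 F [-0.8  0.2 -0.4] w 84.9 q7 0.04
[0.46640796 0.08537264 0.26289367]
```

View pics/w1.png

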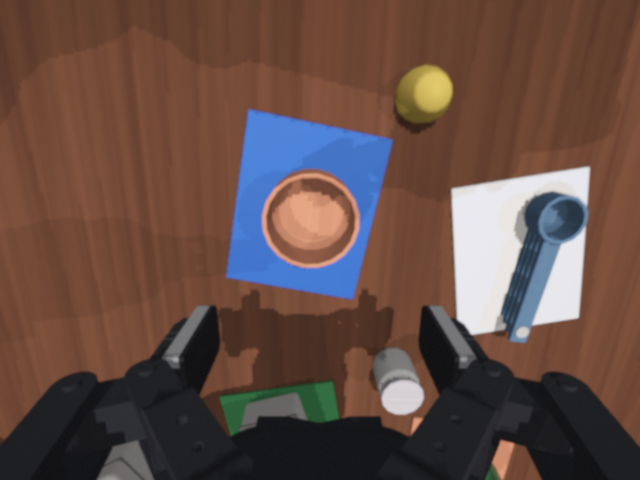

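The wrist picture shows the bowl rim around (311,219), the blue mat around it, and the spoons at (545,255) on the white mat. I'll fit positions from this close view.

```bash
cat >> h.py <<'E'
def circ(cam,x,y,zlo,zhi,rad=45):
    Q=pts(cam,x,y,rad,zlo,zhi); A=np.c_[2*Q[:,:2],np.ones(len(Q))]; s=np.linalg.lstsq(A,(Q[:,:2]**2).sum(1),rcond=None)[0]
    c,r=cv2.minEnclosingCircle((Q[:,:2]*1000).astype(np.float32))
    print("circ",cam,len(Q),"lsq",np.round(s[:2]*1000,1),"encl",np.round(c,1),round(r,1),"z",np.round(np.percentile(Q[:,2],[5,50,95])*1000))
def box(cam,x,y,rad,zlo,zhi):
    Q=pts(cam,x,y,rad,zlo,zhi); print("box",cam,len(Q),rect(Q),"pca",np.round(np.degrees(np.arctan2(*np.linalg.svd(Q[:,:2]-Q[:,:2].mean(0),full_matrices=False)[2][0][::-1])),1),"med",np.round(np.median(Q,0)*1000,1))
def mats(cam,names):
    f=ctrl.grab_frame(cam); P,_=cloud(f)
    for n in names:
        for r in ctrl.cut_out(cam,n)[:1]:
            m=r["pixels"]&(f["z_map"]>0)&(P[...,2]<.015); print(n,cam,round(r["confidence"],2),m.sum(),rect(P[m]))
E
python3 - <<'E'
from h import *
circ("wrist",465,26,36,60)
mats("wrist",["mat_blue","mat_white"])
box("wrist",640,-11,75,14,50)
E
```

```text
circ wrist 1608 lsq [465.8  27.6] encl [465.8  27.1] 32.0 z [37. 42. 43.]
mat_blue wrist 0.84 14385 (array([460.8,  24.6]), 130.0, 106.4, 80.9)
mat_white wrist 0.87 12504 (array([636.4,  -9. ]), 133.7, 108.3, -79.0)
box wrist 4099 (array([634.9, -10.8]), 119.6, 36.5, 77.8) pca -96.7 med [6.356e+02 3.000e-01 2.490e+01]
```

```bash
python3 -m handwheel '[[[-0.007,0.016,0,-3,10,0,85],[0,0,0,-2,9,-5,85],[0,0,0,0,0,-10,85],[0,0,0,0,0,-15,85],[0,0,0,0,0,-15,85],[0,0,0,0,0,-10,85],[0,0,0,0,0,-5,85],[0,0,0,0,0,0,85]]]' 40; python3 -c "
from h import *
tool()"
```

```text
t: 5.68
position: [0.4692, 0.0413, 0.0717]
eef_rot: [2.023, 1.558, 0.512]
force: [-0.9, -1.0, 1.3]
gripper_width: 0.0851
t 5.68 pos [469.2  41.3  71.7] x [ 0.011  0.006 -1.   ] jawdir deg 3.4 F [-0.9 -1.   1.3] w 85.1 q7 0.05
```

```bash
python3 -m handwheel '[[[0,0,0,0,0,0,85],[0,0,0,0,0,0,85]]]' 40; python3 -m handwheel '[[[0,0,0,0,-10,0,85]]]';python3 -m handwheel '[[[0,0,0,0,0,0,85]]]';python3 -m handwheel '[[[0,0,0,0,0,0,85]]]'
```

```text
t: 5.85
position: [0.4689, 0.0413, 0.0713]
eef_rot: [2.016, 1.559, 0.506]
force: [-0.8, 0.3, 0.1]
gripper_width: 0.0851
t: 5.93
position: [0.4692, 0.0329, 0.0717]
eef_rot: [2.049, 1.558, 0.541]
force: [-1.3, -0.7, -0.0]
gripper_width: 0.0851
t: 6.02
position: [0.4696, 0.0307, 0.0722]
eef_rot: [1.974, 1.557, 0.465]
force: [0.0, -0.1, -0.0]
gripper_width: 0.0849
t: 6.1
position: [0.47, 0.0304, 0.0727]
eef_rot: [1.973, 1.556, 0.464]
force: [0.2, 1.1, -0.5]
gripper_width: 0.0851
```

```bash
python3 -m handwheel '[[[0,0.012,0,-5,-4,-8,85],[0,0,0,0,0,-12,85],[0,0,0,0,0,-12,85],[0,0,0,0,0,-8,85],[0,0,0,0,0,-4,85],[0,0,0,0,0,0,85]]]' 40; python3 -c "
from h import *
tool()"
```

```text
t: 6.6
position: [0.4649, 0.0245, 0.027]
eef_rot: [2.87, 1.563, 1.358]
force: [-0.8, 0.8, -0.2]
gripper_width: 0.085
t 6.6 pos [464.9  24.5  27. ] x [ 0.002  0.008 -1.   ] jawdir deg 3.4 F [-0.8  0.8 -0.2] w 85.0 q7 0.14
```

```bash
python3 -m handwheel '[[[0,0,0,1,2,-5,85],[0,0,0,0,0,-4,85],[0,0,0,0,0,0,85],[0,0,0,0,0,0,55],[0,0,0,0,0,0,55],[0,0,0,0,0,0,55],[0,0,0,0,0,0,55],[0,0,0,0,0,0,55]]]' 40; python3 -c "
from h import *
tool()"
```

```text
t: 7.27
position: [0.4667, 0.0269, 0.0185]
eef_rot: [2.761, 1.562, 1.249]
force: [0.2, 0.4, -1.3]
gripper_width: 0.0635
t 7.27 pos [466.7  26.9  18.5] x [ 0.003  0.008 -1.   ] jawdir deg 3.4 F [ 0.2  0.4 -1.3] w 63.5 q7 0.15
```

```bash
python3 -m handwheel '[[[0,0,0,0,0,5,55],[0,0,0,0,0,10,55],[0,0,0,0,0,20,55],[0,0,0,0,0,20,55],[0,0,0,5,8,10,55],[0,0,0,10,14,5,55],[0,0,0,15,22,0,55],[0,0,0,20,28,0,55],[0,0,0,20,28,0,55],[0,0,0,20,28,0,55]]]' 40; python3 -c "
from h import *
tool()"
```

```text
t: 8.1
position: [0.5564, 0.1505, 0.1004]
eef_rot: [2.659, 1.561, 1.132]
force: [1.6, -0.0, -1.0]
gripper_width: 0.0631
t 8.1 pos [556.4 150.5 100.4] x [ 0.004  0.009 -1.   ] jawdir deg 2.5 F [ 1.6 -0.  -1. ] w 63.1 q7 -0.09
```

```bash
python3 -m handwheel '[[[0,0,0,16,24,0,55],[0,0,0,12,17,0,55],[0,0,0,9,13,-4,55],[0,0,0,6,9,-8,55],[0,0,0,4,6,-10,55],[0,0,0,2,4,-10,55],[0,0,0,0,0,-6,55],[0,0,0,0,0,0,55]]]' 40; python3 -c "
from h import *
tool()"
```

```text
t: 8.77
position: [0.6096, 0.2371, 0.0656]
eef_rot: [2.399, 1.556, 0.882]
force: [-0.5, -0.5, -1.6]
gripper_width: 0.0633
t 8.77 pos [609.6 237.1  65.6] x [ 0.009  0.011 -1.   ] jawdir deg 3.1 F [-0.5 -0.5 -1.6] w 63.3 q7 -0.16
```

```bash
python3 -m handwheel '[[[-0.011,0.009,0,4,2,-8,55],[0,0,0,2,0,-12,55],[0,0,0,0,0,-10,55],[0,0,0,0,0,-6,55],[0,0,0,0,0,-4,55],[0,0,0,0,0,-1,55],[0,0,0,0,0,0,55]]]' 40; python3 -c "
from h import *
tool()"
```

```text
t: 9.35
position: [0.6142, 0.2331, 0.0215]
eef_rot: [-0.708, 1.568, -2.231]
force: [-0.8, -1.1, -2.0]
gripper_width: 0.0639
t 9.35 pos [614.2 233.1  21.5] x [-0.002 -0.002 -1.   ] jawdir deg 2.7 F [-0.8 -1.1 -2. ] w 63.9 q7 -0.15
```

```bash
python3 -m handwheel '[[[0,0,0,0,0,-1.5,55],[0,0,0,0,0,-1.5,55],[0,0,0,0,0,0,55]]]' 40; python3 -c "
from h import *
tool()"
```

```text
t: 9.6
position: [0.6146, 0.2329, 0.0192]
eef_rot: [-0.4, 1.569, -1.924]
force: [1.1, 0.2, -1.1]
gripper_width: 0.0637
t 9.6 pos [614.6 232.9  19.2] x [-0.001 -0.002 -1.   ] jawdir deg 2.7 F [ 1.1  0.2 -1.1] w 63.7 q7 -0.15
```

```bash
python3 -m handwheel '[[[0,0,0,0,0,-1,55],[0,0,0,0,0,-0.5,55],[0,0,0,0,0,0,70],[0,0,0,0,0,0,85],[0,0,0,0,0,0,85],[0,0,0,0,0,0,85],[0,0,0,0,0,0,85]]]' 40; python3 -c "
from h import *
tool()"
```

```text
t: 10.18
position: [0.6162, 0.2337, 0.0198]
eef_rot: [1.512, 1.568, -0.011]
force: [0.1, 0.1, -1.4]
gripper_width: 0.0849
t 10.18 pos [616.2 233.7  19.8] x [ 0.003 -0.    -1.   ] jawdir deg 2.7 F [ 0.1  0.1 -1.4] w 84.9 q7 -0.15
```

```bash
python3 -m handwheel '[[[0,0,0,0,0,8,85],[0,0,0,0,0,20,85],[0,0,0,0,0,30,85],[0,0,0,0,-10,30,85],[0,0,0,2,-25,20,85],[0,0,0,3,-35,5,85],[0,0,0,4,-35,0,85],[0,0,0,4,-35,0,85],[0,0,0,4,-35,0,85],[0,0,0,2,-20,0,85]]]' 40;  python3 -m handwheel '[[[0,0,0,0,-15,0,85],[0,0,0,0,-8,0,85],[0,0,0,0,0,0,85],[0,0,0,0,0,0,85]]]' 40; python3 -c "
from h import *
tool()
f=ctrl.grab_frame('wrist'); cv2.imwrite('pics/w2.png',f['img'])
circ('top',615,233,33,70)
box('wrist',640,-11,75,14,50)
box('wrist',635,-50,40,14,50)
mats('wrist',['mat_white','mat_cork'])
"
```

```text
t: 11.02
position: [0.6328, 0.041, 0.1446]
eef_rot: [2.028, 1.563, 0.521]
force: [-0.1, -0.7, 0.9]
gripper_width: 0.0847
t: 11.35
position: [0.6333, 0.0081, 0.1482]
eef_rot: [1.684, 1.56, 0.165]
force: [-0.5, 0.8, 0.1]
gripper_width: 0.085
t 11.35 pos [633.3   8.1 148.2] x [ 0.011  0.002 -1.   ] jawdir deg 3.0 F [-0.5  0.8  0.1] w 85.0 q7 0.18
circ top 162 lsq [613.6 231.7] encl [614.1 231.7] 33.8 z [35. 42. 49.]
box wrist 2628 (array([643.9, -11.7]), 119.4, 35.0, -89.7) pca -96.1 med [638.3  -6.9  25.8]
box wrist 1235 (array([636.2, -41. ]), 61.7, 14.1, 84.0) pca -95.9 med [636.1 -39.   25.6]
mat_white wrist 0.55 14756 (array([634.6,  -8.4]), 130.3, 106.2, -78.9)
```

View pics/w2.png

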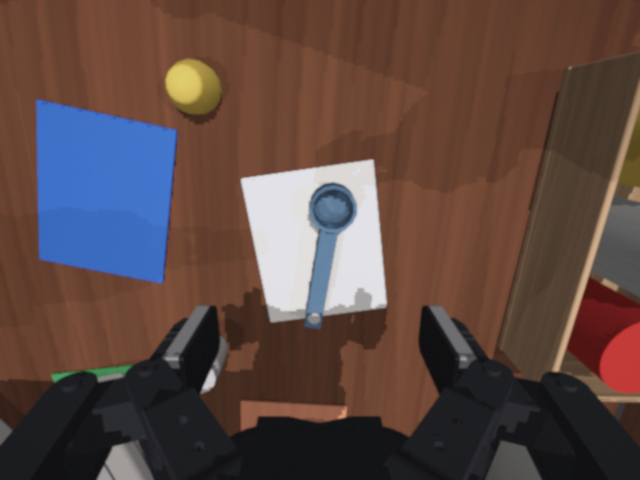

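```bash
python3 -m handwheel '[[[0,0.01,-0.06,3,-8,-10,60],[0,0,-0.06,2,-6,-20,50],[0,0,-0.03,0,-2,-25,45],[0,0,0,0,0,-20,45],[0,0,0,0,0,-12,45],[0,0,0,0,0,-6,45],[0,0,0,0,0,0,45],[0,0,0,0,0,0,45]]]' 40; python3 -c "
from h import *
tool()"
```

```text
t: 12.37
position: [0.6396, -0.0019, 0.0524]
eef_rot: [2.34, 1.566, 0.675]
force: [0.0, 0.7, 0.7]
gripper_width: 0.0453
t 12.37 pos [639.6  -1.9  52.4] x [ 0.003  0.003 -1.   ] jawdir deg -5.4 F [0.  0.7 0.7] w 45.3 q7 0.1
```

```bash
python3 -m handwheel '[[[0,0,-0.01,0,-5,-6,45],[0,0,0,0,-4,-10,45],[0,0,0,0,-1,-8,45],[0,0,0,0,0,-5,45],[0,0,0,0,0,-2,45],[0,0,0,0,0,0,45],[0,0,0,0,0,0,45]]]' 40; python3 -c "
from h import *
tool()"
```

```text
t: 12.95
position: [0.6418, -0.0131, 0.0219]
eef_rot: [2.021, 1.561, 0.346]
force: [0.1, 0.2, -0.2]
gripper_width: 0.045
t 12.95 pos [641.8 -13.1  21.9] x [ 0.009  0.003 -1.   ] jawdir deg -6.0 F [ 0.1  0.2 -0.2] w 45.0 q7 0.13
```

```bash
python3 -m handwheel '[[[0,0.009,0,-3,1,-1,35],[0,0,0,0,0,-1,28],[0,0,0,0,0,0,24],[0,0,0,0,0,0,24]]]' 40; python3 -c "
from h import *
tool()"
```

```text
t: 13.28
position: [0.639, -0.0116, 0.0204]
eef_rot: [-3.036, 1.567, 1.572]
force: [0.3, -0.1, 0.2]
gripper_width: 0.0238
t 13.28 pos [639.  -11.6  20.4] x [-0.     0.004 -1.   ] jawdir deg -6.0 F [ 0.3 -0.1  0.2] w 23.8 q7 0.13
```

```bash
python3 -m handwheel '[[[0,0,0,0,0,-2.5,24],[0,0,0,0,0,-2,24],[0,0,0,0,0,0,24],[0,0,0,0,0,0,5],[0,0,0,0,0,0,5],[0,0,0,0,0,0,5],[0,0,0,0,0,0,5]]]' 40; python3 -c "
from h import *
tool()"
```

```text
t: 13.87
position: [0.6395, -0.0113, 0.0161]
eef_rot: [2.909, 1.567, 1.234]
force: [-0.2, 1.2, 0.6]
gripper_width: 0.013
t 13.87 pos [639.5 -11.3  16.1] x [ 0.001  0.004 -1.   ] jawdir deg -6.0 F [-0.2  1.2  0.6] w 13.0 q7 0.13
```

```bash
python3 -m handwheel '[[[0,0,0,0,0,5,5],[0,0,0,0,0,12,5],[0,0,0,0,0,20,5],[0,0,0,-4,1,18,5],[0,0,0,-10,2,8,5],[0,0,0,-18,3,2,5],[0,0,-0.01,-24,5,0,5],[0,0,-0.01,-25,5,0,5],[0,0,-0.01,-25,5,0,5],[0,0,-0.01,-20,4,0,5]]]' 40; python3 -c "
from h import *
tool()"
```

```text
t: 14.7
position: [0.5123, 0.0117, 0.0909]
eef_rot: [2.069, 1.563, 0.35]
force: [0.3, 0.2, -1.8]
gripper_width: 0.013
t 14.7 pos [512.3  11.7  90.9] x [ 0.007  0.003 -1.   ] jawdir deg -8.5 F [ 0.3  0.2 -1.8] w 13.0 q7 -0.05
```

```bash
python3 -m handwheel '[[[0,0,-0.01,-16,3,0,5],[0,0,0,-11,3,0,5],[0,0,0,-7,2,-2,5],[0,0,0,-4,1,-6,5],[0,0,0,-2,0,-10,5],[0,0,0,0,0,-8,5],[0,0,0,0,0,-4,5],[0,0,0,0,0,0,5],[0,0,0,0,0,0,5]]]' 40; python3 -c "
from h import *
tool()
f=ctrl.grab_frame('wrist'); cv2.imwrite('pics/w3.png',f['img'])
"
```

```text
t: 15.45
position: [0.4688, 0.0211, 0.0616]
eef_rot: [2.327, 1.559, 0.596]
force: [0.7, 0.3, -0.9]
gripper_width: 0.0133
t 15.45 pos [468.8  21.1  61.6] x [ 0.01   0.007 -1.   ] jawdir deg -9.2 F [ 0.7  0.3 -0.9] w 13.3 q7 -0.1
```

View pics/w3.png

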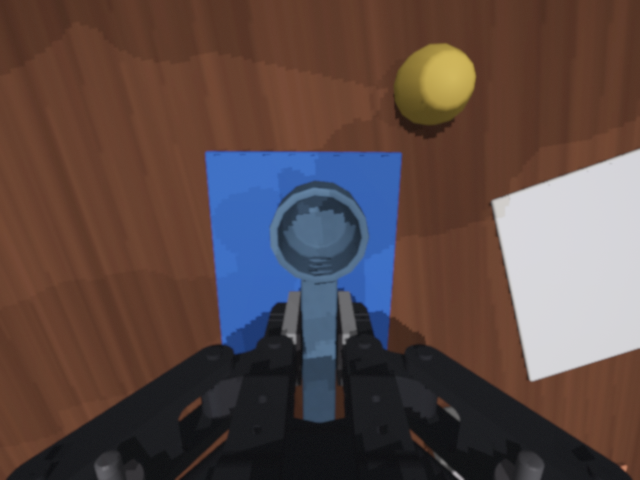

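```bash
python3 -m handwheel '[[[-0.007,0.01,0,-5,2,-5,5],[0,0,0,-3,1.5,-10,5],[0,0,0,0,0,-10,5],[0,0,0,0,0,-7,5],[0,0,0,0,0,-4,5],[0,0,0,0,0,-1,5],[0,0,0,0,0,0,5]]]' 40; python3 -c "
from h import *
tool()
"
```

```text
t: 16.08
position: [0.4601, 0.0247, 0.0201]
eef_rot: [-0.598, 1.567, -2.329]
force: [0.1, -0.5, -2.5]
gripper_width: 0.0132
t 16.08 pos [460.1  24.7  20.1] x [-0.002 -0.002 -1.   ] jawdir deg -9.2 F [ 0.1 -0.5 -2.5] w 13.2 q7 -0.08
```

```bash
python3 -m handwheel '[[[0,0,0,0,0,-2,5],[0,0,0,0,0,-1,5],[0,0,0,0,0,-1,5],[0,0,0,0,0,-0.5,5],[0,0,0,0,0,0,5]]]' 40; python3 -c "
from h import *
tool()
"
```

```text
t: 16.5
position: [0.4609, 0.0245, 0.0163]
eef_rot: [-0.394, 1.569, -2.125]
force: [-0.1, -0.1, -0.7]
gripper_width: 0.0132
t 16.5 pos [460.9  24.5  16.3] x [-0.001 -0.002 -1.   ] jawdir deg -9.2 F [-0.1 -0.1 -0.7] w 13.2 q7 -0.07
```

```bash
python3 -m handwheel '[[[0,0,0,0,0,-0.8,5],[0,0,0,0,0,0,15],[0,0,0,0,0,0,22],[0,0,0,0,0,0,35],[0,0,0,0,0,0,45],[0,0,0,0,0,0,45],[0,0,0,0,0,8,45],[0,0,0,0,0,15,45],[0,0,0,0,0,30,60],[0,0,0,0,-10,30,85]]]' 40; python3 -c "
from h import *
tool()
"
```

```text
t: 17.33
position: [0.4573, 0.0151, 0.0978]
eef_rot: [-0.923, 1.56, -2.653]
force: [0.3, 0.1, -0.3]
gripper_width: 0.0678
t 17.33 pos [457.3  15.1  97.8] x [-0.01  -0.005 -1.   ] jawdir deg -9.1 F [ 0.3  0.1 -0.3] w 67.8 q7 -0.15
```

```bash
python3 -m handwheel '[[[0,0,0.05,0,-15,10,85],[0,0,0.06,-1,-25,10,85],[0,0,0.06,-1,-30,5,85],[0,0,0.06,-1,-30,0,85],[0,0,0.06,-1,-30,0,85],[0,0,0.06,-1,-22,0,85],[0,0,0.06,0,-15,0,85],[0,0,0.04,0,-10,0,85],[0,0,0,0,0,0,85],[0,0,0,0,0,0,85]]]' 40; python3 -c "
from h import *
tool()
f=ctrl.grab_frame('wrist'); cv2.imwrite('pics/w4.png',f['img'])
box('wrist',450,-202,75,36,50)
mats('wrist',['mat_green','mat_blue','mat_white'])
box('wrist',460,25,75,14,40)
box('wrist',457,-5,38,18,40)
"
```

```text
t: 18.17
position: [0.4549, -0.1721, 0.1382]
eef_rot: [0.915, 1.56, -0.345]
force: [-0.4, 0.2, -0.3]
gripper_width: 0.085
t 18.17 pos [ 454.9 -172.1  138.2] x [ 0.01  -0.004 -1.   ] jawdir deg 17.8 F [-0.4  0.2 -0.3] w 85.0 q7 0.74
box wrist 10554 (array([ 450. , -202.4]), 115.9, 51.0, -72.9) pca -73.0 med [ 448.8 -195.    44. ]
mat_green wrist 0.98 8644 (array([ 449.2, -203.8]), 130.5, 106.1, -79.7)
mat_blue wrist 0.75 8268 (array([455.4,  -9.1]), 107.2, 62.9, -9.1)
mat_white wrist 0.65 16247 (array([628.7, -11.5]), 126.4, 94.1, -78.9)
box wrist 1064 (array([453.8, -21.8]), 27.5, 14.2, 81.5) pca -105.0 med [453.7 -23.7  25.8]
box wrist 1051 (array([453.8, -21.9]), 27.5, 14.2, 81.2) pca -105.1 med [453.7 -23.6  25.8]
```

View pics/w4.png

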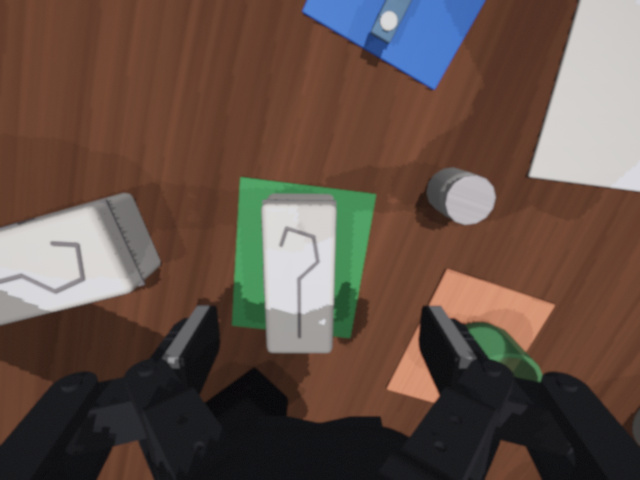

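```bash
python3 -m handwheel '[[[0.004,0.01,-0.01,-2,-10,-8,85],[0,0,0,-2,-9,-15,85],[0,0,0,0,-5,-20,85],[0,0,0,0,-2,-18,85],[0,0,0,0,0,-12,85],[0,0,0,0,0,-6,85],[0,0,0,0,0,0,85],[0,0,0,0,0,0,85]]]' 50; python3 -c "
from h import *
tool()
"
```

```text
t: 19.23
position: [0.4528, -0.1952, 0.0565]
eef_rot: [1.876, 1.569, 0.613]
force: [0.3, -1.2, -0.1]
gripper_width: 0.0849
t 19.23 pos [ 452.8 -195.2   56.5] x [ 0.001  0.001 -1.   ] jawdir deg 17.7 F [ 0.3 -1.2 -0.1] w 84.9 q7 0.89
```

```bash
python3 -m handwheel '[[[0,0,-0.012,-2,-4,-5,85],[0,0,0,-1,-3,-10,85],[0,0,0,0,0,-10,85],[0,0,0,0,0,-6,85],[0,0,0,0,0,-3,85],[0,0,0,0,0,-1,85],[0,0,0,0,0,0,85]]]' 50; python3 -c "
from h import *
tool()
"
```

```text
t: 19.82
position: [0.4512, -0.2028, 0.02]
eef_rot: [1.412, 1.566, 0.138]
force: [-0.9, 0.0, 0.5]
gripper_width: 0.0852
t 19.82 pos [ 451.2 -202.8   20. ] x [ 0.005  0.001 -1.   ] jawdir deg 17.0 F [-0.9  0.   0.5] w 85.2 q7 0.94
```

```bash
python3 -m handwheel '[[[0,0.005,0,-1,0,-1,65],[0,0,0,0,0,0,40],[0,0,0,0,0,0,40],[0,0,0,0,0,0,40],[0,0,0,0,0,0,40],[0,0,0,0,0,0,40]]]' 50; python3 -c "
from h import *
tool()
"
```

```text
t: 20.32
position: [0.4506, -0.2027, 0.0195]
eef_rot: [2.208, 1.57, 0.934]
force: [-0.2, -0.6, -2.2]
gripper_width: 0.0495
t 20.32 pos [ 450.6 -202.7   19.5] x [ 0.     0.001 -1.   ] jawdir deg 17.0 F [-0.2 -0.6 -2.2] w 49.5 q7 0.94
```

```bash
python3 -m handwheel '[[[0,0,0,0,0,5,40],[0,0,0,0,0,12,40],[0,0,0,0,0,20,40],[0,0,0,0,0,25,40],[0,0,0,5,5,20,40],[0,0,0,12,12,10,40],[0,0,-0.02,20,20,2,40],[0,0,-0.02,24,25,0,40],[0,0,-0.02,24,25,0,40],[0,0,-0.02,20,22,0,40]]]' 50; python3 -c "
from h import *
tool()"
```

```text
t: 21.15
position: [0.5521, -0.0984, 0.1276]
eef_rot: [1.464, 1.568, 0.088]
force: [0.3, 0.3, -1.5]
gripper_width: 0.0496
t 21.15 pos [552.1 -98.4 127.6] x [ 0.003  0.    -1.   ] jawdir deg 11.1 F [ 0.3  0.3 -1.5] w 49.6 q7 0.53
```

```bash
python3 -m handwheel '[[[0,0,0,20,22,0,40],[0,0,0,16,18,0,40],[0,0,0,12,13,0,40],[0,0,0,8,9,-5,40],[0,0,0,5,6,-12,40],[0,0,0,3,3,-18,40],[0,0,0,1,1,-15,40],[0,0,0,0,0,-8,40],[0,0,0,0,0,-3,40],[0,0,0,0,0,0,40]]]' 50; python3 -c "
from h import *
tool()
f=ctrl.grab_frame('wrist'); cv2.imwrite('pics/w5.png',f['img'])
mats('wrist',['mat_white'])
"
```

```text
t: 21.98
position: [0.622, -0.0165, 0.0675]
eef_rot: [1.25, 1.565, -0.121]
force: [-0.4, 0.4, -1.6]
gripper_width: 0.0493
t 21.98 pos [622.  -16.5  67.5] x [ 0.006 -0.001 -1.   ] jawdir deg 11.4 F [-0.4  0.4 -1.6] w 49.3 q7 0.44
mat_white wrist 0.93 12276 (array([ 6.337e+02, -2.000e-01]), 114.3, 107.5, -79.1)
```

View pics/w5.png

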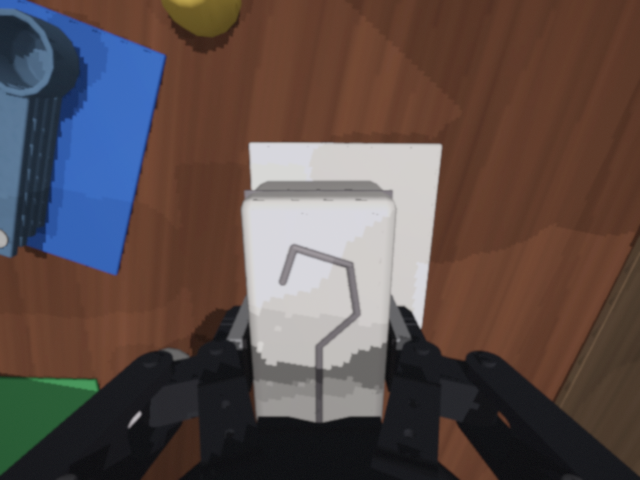

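```bash
python3 -m handwheel '[[[0,0.006,-0.006,6,4,0,40],[0,0,0,4,3,-3,40],[0,0,0,1,0,-7,40],[0,0,0,0,0,-9,40],[0,0,0,0,0,-8,40],[0,0,0,0,0,-5,40],[0,0,0,0,0,-2,40],[0,0,0,0,0,0,40]]]' 50; python3 -c "
from h import *
tool()
"
```

```text
t: 22.8
position: [0.6368, -0.0091, 0.0339]
eef_rot: [1.413, 1.565, 0.035]
force: [0.2, -0.0, -1.3]
gripper_width: 0.0495
t 22.8 pos [636.8  -9.1  33.9] x [ 0.006  0.    -1.   ] jawdir deg 11.0 F [ 0.2 -0.  -1.3] w 49.5 q7 0.44
```

```bash
python3 -m handwheel '[[[0,0.006,0,-2,0.5,-3,40],[0,0,0,-0.5,0,-4,40],[0,0,0,0,0,-3,40],[0,0,0,0,0,-2,40],[0,0,0,0,0,-1,40],[0,0,0,0,0,0,40]]]' 50; python3 -c "
from h import *
tool()
"
```

```text
t: 23.3
position: [0.6337, -0.009, 0.0196]
eef_rot: [-1.775, 1.57, 3.13]
force: [-0.0, -0.9, -1.8]
gripper_width: 0.0494
t 23.3 pos [633.7  -9.   19.6] x [-0.001  0.    -1.   ] jawdir deg 11.0 F [-0.  -0.9 -1.8] w 49.4 q7 0.44
```

Pickup height was 19.5, so the case is at the mat. I'll ease down a touch and release.

```bash
python3 -m handwheel '[[[0,0,0,0.5,0,-0.7,40],[0,0,0,0,0,0,53],[0,0,0,0,0,0,60],[0,0,0,0,0,0,75],[0,0,0,0,0,0,85],[0,0,0,0,0,0,85],[0,0,0,0,0,8,85],[0,0,0,0,0,15,85],[0,0,0,0,0,30,85],[0,0,0,0,-10,30,85]]]' 40; python3 -c "
from h import *
tool()
"
```

```text
t: 24.13
position: [0.6313, -0.0161, 0.1007]
eef_rot: [-1.833, 1.561, 3.075]
force: [1.1, 0.2, 0.2]
gripper_width: 0.0846
t 24.13 pos [631.3 -16.1 100.7] x [-0.01   0.001 -1.   ] jawdir deg 11.2 F [1.1 0.2 0.2] w 84.6 q7 0.42
```

```bash
python3 -m handwheel '[[[0,0,0,0,-15,15,85],[0,0,0,-1,-25,15,85],[0,0,0,-1,-30,5,85],[0,0,0,-1,-32,0,85],[0,0,0,-1,-30,0,85],[0,0,0,-1,-22,0,85],[0,0,0,0,-15,0,85],[0,0,0,0,-8,0,85],[0,0,0,0,0,0,85],[0,0,0,0,0,0,85]]]' 40; python3 -c "
from h import *
tool()
f=ctrl.grab_frame('wrist'); cv2.imwrite('pics/w6.png',f['img'])
circ('wrist',622,-232,46,60)
mats('wrist',['mat_green','mat_copper','mat_white'])
box('wrist',634,-9,75,38,55)
"
```

```text
t: 24.97
position: [0.6293, -0.2022, 0.1547]
eef_rot: [1.237, 1.561, -0.137]
force: [0.3, 0.4, -0.1]
gripper_width: 0.085
t 24.97 pos [ 629.3 -202.2  154.7] x [ 0.009 -0.001 -1.   ] jawdir deg 11.3 F [ 0.3  0.4 -0.1] w 85.0 q7 0.7
circ wrist 1851 lsq [ 622.  -232.3] encl [ 621.9 -233.3] 31.1 z [47. 54. 55.]
mat_green wrist 0.8 20497 (array([ 448.6, -204.6]), 131.5, 108.9, -79.5)
mat_copper wrist 0.92 10612 (array([ 617.9, -238.2]), 132.7, 107.5, 89.0)
mat_white wrist 0.79 5074 (array([643.8, -51.7]), 106.2, 42.2, 11.4)
box wrist 3510 (array([643. , -54.7]), 50.2, 23.6, 11.3) pca 11.3 med [642.5 -54.9  43.8]
```

View pics/w6.png

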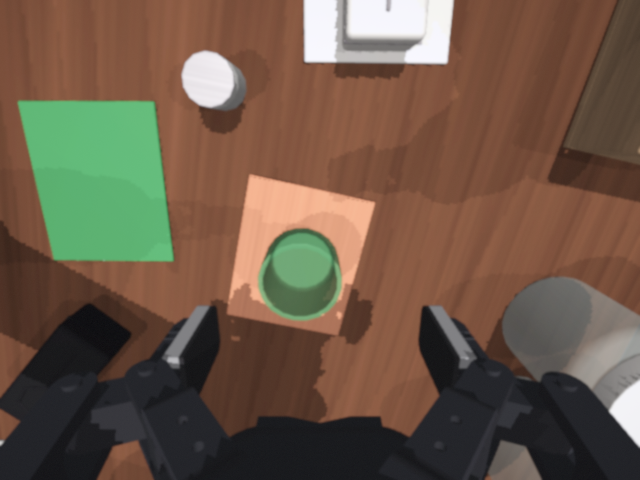

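```bash
python3 -m handwheel '[[[0,0.009,0,-4,-10,-6,85],[0,0,0,-3,-9,-14,85],[0,0,0,0,-5,-20,85],[0,0,0,0,-2,-20,85],[0,0,0,0,0,-14,85],[0,0,0,0,0,-6,85],[0,0,0,0,0,0,85],[0,0,0,0,0,0,85]]]' 40; python3 -c "
from h import *
tool()
"
```

```text
t: 25.98
position: [0.6206, -0.2296, 0.0696]
eef_rot: [-1.246, 1.567, -2.614]
force: [0.4, 0.5, 0.2]
gripper_width: 0.0853
t 25.98 pos [ 620.6 -229.6   69.6] x [-0.003 -0.002 -1.   ] jawdir deg 11.6 F [0.4 0.5 0.2] w 85.3 q7 0.79
```

```bash
python3 -m handwheel '[[[0,0,0,0.5,-2,-5,85],[0,0,0,0.5,-1,-10,85],[0,0,0,0,0,-12,85],[0,0,0,0,0,-9,85],[0,0,0,0,0,-4,85],[0,0,0,0,0,-1,85],[0,0,0,0,0,0,85]]]' 40; python3 -c "
from h import *
tool()
"
```

```text
t: 26.57
position: [0.6231, -0.2332, 0.0267]
eef_rot: [-0.089, 1.568, -1.456]
force: [-0.1, 0.9, 0.1]
gripper_width: 0.0851
t 26.57 pos [ 623.1 -233.2   26.7] x [ 0.    -0.003 -1.   ] jawdir deg 11.7 F [-0.1  0.9  0.1] w 85.1 q7 0.81
```

```bash
python3 -m handwheel '[[[0,0,0,-1,0,-2,75],[0,0,0,0,0,0,52],[0,0,0,0,0,0,52],[0,0,0,0,0,0,52],[0,0,0,0,0,0,52],[0,0,0,0,0,0,52]]]' 40; python3 -c "
from h import *
tool()
"
```

```text
t: 27.07
position: [0.6223, -0.2331, 0.0254]
eef_rot: [0.207, 1.568, -1.159]
force: [0.4, -0.7, -1.5]
gripper_width: 0.0611
t 27.07 pos [ 622.3 -233.1   25.4] x [ 0.001 -0.003 -1.   ] jawdir deg 11.7 F [ 0.4 -0.7 -1.5] w 61.1 q7 0.81
```

```bash
python3 -m handwheel '[[[0,0,0,0,0,5,52],[0,0,0,0,0,12,52],[0,0,0,0,0,20,52],[0,0,0,-4,1,18,52],[0,0,0,-10,1,8,52],[0,0,0,-18,3,2,52],[0,0,0,-24,4,0,52],[0,0,0,-25,4,0,52],[0,0,0,-25,4,0,52],[0,0,0,-20,3,0,52]]]' 40; python3 -c "
from h import *
tool()"
```

```text
t: 27.9
position: [0.4962, -0.213, 0.1013]
eef_rot: [0.856, 1.561, -0.508]
force: [-0.4, -0.3, -1.9]
gripper_width: 0.0614
t 27.9 pos [ 496.2 -213.   101.3] x [ 0.009 -0.005 -1.   ] jawdir deg 11.8 F [-0.4 -0.3 -1.9] w 61.4 q7 0.78
```

```bash
python3 -m handwheel '[[[0,0,0,-15,3,0,52],[0,0,0,-10,2,0,52],[0,0,0,-7,1.5,-4,52],[0,0,0,-4,1,-10,52],[0,0,0,-2,0,-14,52],[0,0,0,0,0,-10,52],[0,0,0,0,0,-5,52],[0,0,0,0,0,0,52],[0,0,0,0,0,0,52]]]' 40; python3 -c "
from h import *
tool()
"
```

```text
t: 28.65
position: [0.4546, -0.2062, 0.0601]
eef_rot: [1.231, 1.555, -0.137]
force: [0.9, -0.7, -1.9]
gripper_width: 0.0613
t 28.65 pos [ 454.6 -206.2   60.1] x [ 0.016 -0.002 -1.   ] jawdir deg 11.6 F [ 0.9 -0.7 -1.9] w 61.3 q7 0.81
```

```bash
python3 -m handwheel '[[[0.002,0.012,0,-3,1,-4,52],[0,0.004,0,-2,1,-8,52],[0,0,0,0,0,-9,52],[0,0,0,0,0,-6,52],[0,0,0,0,0,-3,52],[0,0,0,0,0,-1,52],[0,0,0,0,0,0,52]]]' 40; python3 -c "
from h import *
tool()
"
```

```text
t: 29.23
position: [0.4503, -0.2042, 0.026]
eef_rot: [-1.174, 1.569, -2.542]
force: [0.1, 0.1, -1.2]
gripper_width: 0.0613
t 29.23 pos [ 450.3 -204.2   26. ] x [-0.002 -0.001 -1.   ] jawdir deg 11.7 F [ 0.1  0.1 -1.2] w 61.3 q7 0.84
```

```bash
python3 -m handwheel '[[[0,0,0,-1,0,-0.8,52],[0,0,0,0,0,-0.5,52],[0,0,0,0,0,0,65],[0,0,0,0,0,0,78],[0,0,0,0,0,0,85],[0,0,0,0,0,0,85],[0,0,0,0,0,8,85],[0,0,0,0,0,15,85],[0,0,0,0,0,30,85],[0,0,0,0,0,30,85]]]' 40; python3 -c "
from h import *
tool()
"
```

```text
t: 30.07
position: [0.4462, -0.2038, 0.1081]
eef_rot: [-1.712, 1.562, -3.081]
force: [0.9, 0.2, 0.8]
gripper_width: 0.0849
t 30.07 pos [ 446.2 -203.8  108.1] x [-0.009 -0.001 -1.   ] jawdir deg 11.6 F [0.9 0.2 0.8] w 84.9 q7 0.75
```

```bash
python3 -m handwheel '[[[0,0,0,5,15,15,85],[0,0,0,10,25,15,85],[0,0,0,14,35,10,85],[0,0,-0.02,14,35,0,85],[0,0,-0.03,14,36,0,85],[0,0,-0.03,14,36,0,85],[0,0,-0.03,14,36,0,85],[0,0,-0.03,14,36,0,85],[0,0,-0.03,14,36,0,85],[0,0,-0.03,12,32,0,85]]]' 40;  python3 -m handwheel '[[[0,0,0,10,24,0,85],[0,0,0,7,16,0,85],[0,0,0,4,10,0,85],[0,0,0,2,5,0,85],[0,0,0,0,0,0,85],[0,0,0,0,0,0,85]]]' 40; python3 -c "
from h import *
tool()
f=ctrl.grab_frame('wrist'); cv2.imwrite('pics/w7.png',f['img'])
circ('wrist',614,232,36,60)
box('wrist',634,-9,75,38,55)
"
```

```text
t: 30.9
position: [0.5754, 0.1192, 0.168]
eef_rot: [1.359, 1.558, -0.243]
force: [0.8, -0.9, 0.3]
gripper_width: 0.0851
t: 31.4
position: [0.5993, 0.1872, 0.1699]
eef_rot: [1.446, 1.556, -0.146]
force: [-1.1, -0.6, 0.5]
gripper_width: 0.0851
t 31.4 pos [599.3 187.2 169.9] x [ 0.014 -0.002 -1.   ] jawdir deg -1.2 F [-1.1 -0.6  0.5] w 85.1 q7 -0.19
circ wrist 1240 lsq [614.7 233.7] encl [614.8 233.4] 32.0 z [37. 42. 43.]
box wrist 2195 (array([628.9,  19.1]), 63.5, 50.3, -79.0) pca 167.0 med [627.7  31.4  43.8]
```

Bowl at (614.7,233.5). It needs +15, +46 and a descent to 18.5.

```bash
python3 -m handwheel '[[[0.002,0.014,0,6,14,-6,85],[0,0,0,4,13,-14,85],[0,0,0,2,9,-22,85],[0,0,0,0,4,-24,85],[0,0,0,0,1,-20,85],[0,0,0,0,0,-12,85],[0,0,0,0,0,-5,85],[0,0,0,0,0,0,85],[0,0,0,0,0,0,85]]]' 40; python3 -c "
from h import *
tool()
"
```

```text
t: 32.3
position: [0.6123, 0.222, 0.0618]
eef_rot: [1.491, 1.567, -0.113]
force: [0.9, -0.1, 0.3]
gripper_width: 0.0849
t 32.3 pos [612.3 222.   61.8] x [ 0.004 -0.    -1.   ] jawdir deg -1.9 F [ 0.9 -0.1  0.3] w 84.9 q7 -0.2
```

```bash
python3 -m handwheel '[[[0,0.004,0,1,6,-3,85],[0,0,0,1,4,-8,85],[0,0,0,0,1,-11,85],[0,0,0,0,0,-10,85],[0,0,0,0,0,-5,85],[0,0,0,0,0,-2,85],[0,0,0,0,0,0,85]]]' 40; python3 -c "
from h import *
tool()
"
```

```text
t: 32.88
position: [0.6168, 0.2346, 0.0226]
eef_rot: [2.032, 1.565, 0.427]
force: [0.3, 0.4, 1.0]
gripper_width: 0.0851
t 32.88 pos [616.8 234.6  22.6] x [ 0.005  0.002 -1.   ] jawdir deg -2.0 F [0.3 0.4 1. ] w 85.1 q7 -0.2
```

```bash
python3 -m handwheel '[[[0,0.005,0,-2,-1,-3,85],[0,0,0,0,0,-1.5,85],[0,0,0,0,0,0,75],[0,0,0,0,0,0,54],[0,0,0,0,0,0,54],[0,0,0,0,0,0,54],[0,0,0,0,0,0,54]]]' 40; python3 -c "
from h import *
tool()
"
```

```text
t: 33.47
position: [0.6152, 0.2329, 0.0187]
eef_rot: [2.954, 1.568, 1.348]
force: [-0.2, -0.6, -1.7]
gripper_width: 0.0628
t 33.47 pos [615.2 232.9  18.7] x [ 0.001  0.002 -1.   ] jawdir deg -2.0 F [-0.2 -0.6 -1.7] w 62.8 q7 -0.2
```

```bash
python3 -m handwheel '[[[0,0,0,0,0,5,54],[0,0,0,0,0,12,54],[0,0,0,0,0,20,54],[0,0,0,0,-4,25,54],[0,0,0,0,-10,20,54],[0,0,0,0,-18,8,54],[0,0,0,0,-26,0,54],[0,0,0,0,-32,0,54],[0,0,0,0,-32,0,54],[0,0,0,0,-32,0,54]]]' 40;  python3 -m handwheel '[[[0,0,0,0,-32,0,54],[0,0,0,0,-32,0,54],[0,0,0,0,-32,0,54],[0,0,0,0,-32,0,54],[0,0,0,0,-30,0,54],[0,0,0,0,-26,0,54],[0,0,0,0,-20,0,54]]]'; python3 -c "
from h import *
tool()
"
```

```text
t: 34.3
position: [0.6123, 0.0814, 0.1176]
eef_rot: [2.861, 1.564, 1.271]
force: [1.0, 0.2, -1.1]
gripper_width: 0.0626
t: 34.88
position: [0.6065, -0.1451, 0.1211]
eef_rot: [2.383, 1.564, 0.782]
force: [0.2, -0.2, -1.4]
gripper_width: 0.0628
t 34.88 pos [ 606.5 -145.1  121.1] x [ 0.005  0.005 -1.   ] jawdir deg -1.7 F [ 0.2 -0.2 -1.4] w 62.8 q7 0.39
```

```bash
python3 -m handwheel '[[[0,0,0,2,-22,0,54],[0,0,0,3,-18,0,54],[0,0,0,2,-14,0,54],[0,0,0,2,-10,-6,54],[0,0,0,0,-6,-12,54],[0,0,0,0,-3,-16,54],[0,0,0,0,0,-14,54],[0,0,0,0,0,-8,54],[0,0,0,0,0,-3,54],[0,0,0,0,0,0,54]]]' 40; python3 -c "
from h import *
tool()
mats('wrist',['mat_copper'])
"
```

```text
t: 35.72
position: [0.6067, -0.2369, 0.0578]
eef_rot: [1.947, 1.568, 0.33]
force: [-0.5, 0.4, -1.8]
gripper_width: 0.0626
t 35.72 pos [ 606.7 -236.9   57.8] x [ 0.002  0.001 -1.   ] jawdir deg -2.6 F [-0.5  0.4 -1.8] w 62.6 q7 0.55
mat_copper wrist 0.92 21615 (array([ 618.7, -217.9]), 107.6, 91.8, -1.6)
```

```bash
python3 -m handwheel '[[[0,0,0,6,-1,0,54],[0,0,0,4,-0.5,-3,54],[0,0,0,0,0,-8,54],[0,0,0,0,0,-9,54],[0,0,0,0,0,-6,54],[0,0,0,0,0,-3,54],[0,0,0,0,0,-1,54],[0,0,0,0,0,0,54]]]' 40; python3 -c "
from h import *
tool()
"
```

```text
t: 36.48
position: [0.6208, -0.2375, 0.0282]
eef_rot: [1.579, 1.563, -0.035]
force: [-0.8, -0.6, -1.1]
gripper_width: 0.0624
t 36.48 pos [ 620.8 -237.5   28.2] x [ 0.008 -0.    -1.   ] jawdir deg -2.5 F [-0.8 -0.6 -1.1] w 62.4 q7 0.56
```

```bash
python3 -m handwheel '[[[0,0.008,0,-3,-1,-2,54],[0,0,0,0,0,-3,54],[0,0,0,0,0,-2.5,54],[0,0,0,0,0,-1,54],[0,0,0,0,0,-0.5,54],[0,0,0,0,0,0,54]]]' 40; python3 -c "
from h import *
tool()
"
```

```text
t: 36.98
position: [0.6173, -0.239, 0.0188]
eef_rot: [-0.399, 1.57, -2.014]
force: [-1.3, 0.1, -2.0]
gripper_width: 0.0622
t 36.98 pos [ 617.3 -239.    18.8] x [-0.    -0.001 -1.   ] jawdir deg -2.5 F [-1.3  0.1 -2. ] w 62.2 q7 0.57
```

```bash
python3 -m handwheel '[[[0,0,0,0.5,0,-0.7,54],[0,0,0,0,0,0,66],[0,0,0,0,0,0,78],[0,0,0,0,0,0,85],[0,0,0,0,0,0,85],[0,0,0,0,0,8,85],[0,0,0,0,0,15,85],[0,0,0,0,0,30,85],[0,0,0,0,0,30,85],[0,0,0,0,0,30,85]]]' 40;python3 -m handwheel '[[[0,0,0,-10,10,20,85],[0,0,0,-15,25,20,85],[0,0,0,-15,25,20,85],[0,0,0,-15,25,15,85],[0,0,0,-15,25,0,85],[0,0,0,-10,25,0,85],[0,0,0,0,15,0,85],[0,0,0,0,10,0,85],[0,0,0,0,0,0,85],[0,0,0,0,0,0,85]]]'; cat > chk.py <<'E'
from h import *
import sys
tool()
f=ctrl.grab_frame('wrist'); cv2.imwrite('pics/%s_w.png'%sys.argv[1],f['img'])
f=ctrl.grab_frame('top'); cv2.imwrite('pics/%s_t.png'%sys.argv[1],f['img'])
f=ctrl.grab_frame('scene'); cv2.imwrite('pics/%s_s.png'%sys.argv[1],f['img'])
for c in ('wrist','top','scene'):
    for fn in (lambda:circ(c,618,-238,36,60),lambda:circ(c,449,-204,46,65),lambda:box(c,634,-9,75,38,55),lambda:box(c,460,24,75,16,40),lambda:mats(c,['mat_copper','mat_green','mat_white','mat_blue'])):
        try: fn()
        except Exception as e: print(e)
E
python3 chk.py a
```

```text
t: 37.82
position: [0.6139, -0.2372, 0.1302]
eef_rot: [-1.751, 1.559, 2.917]
force: [0.4, 0.0, 0.1]
gripper_width: 0.0847
t: 38.65
position: [0.5319, -0.0766, 0.2263]
eef_rot: [1.712, 1.559, 0.092]
force: [0.8, -1.2, 1.5]
gripper_width: 0.0848
t 38.65 pos [531.9 -76.6 226.3] x [ 0.012  0.001 -1.   ] jawdir deg -2.8 F [ 0.8 -1.2  1.5] w 84.8 q7 0.16
circ wrist 615 lsq [ 617.8 -237.5] encl [ 618. -238.] 32.3 z [37. 41. 43.]
circ wrist 934 lsq [ 450.1 -203.4] encl [ 450.4 -204.2] 31.0 z [47. 53. 55.]
box wrist 8026 (array([633.8,  -8.7]), 116.5, 51.5, -78.2) pca -78.7 med [632.2  -4.3  43.9]
box wrist 2484 (array([456.8,  24.6]), 119.1, 35.7, 74.7) pca -98.0 med [460.6  26.8  25.7]
mat_copper wrist 0.69 4340 (array([ 618.7, -238.4]), 134.2, 106.4, 88.3)
mat_green wrist 0.75 5270 (array([ 449. , -205.1]), 132.6, 106.1, -79.3)
mat_white wrist 0.95 6078 (array([635.2,  -8.2]), 130.9, 106.3, -78.9)
mat_blue wrist 0.69 12382 (array([460.4,  24.6]), 132.2, 106.8, 79.8)
circ top 134 lsq [ 615.7 -238. ] encl [ 615.8 -238. ] 32.6 z [37. 43. 49.]
circ top 154 lsq [ 446.6 -205.3] encl [ 446.8 -205
[... 394 characters left out ...]
.1, 33.9, 4.8)
mat_blue top 0.68 266 (array([468. ,  76.5]), 105.0, 24.3, -13.7)
circ scene 212 lsq [ 620.2 -238.2] encl [ 619.8 -238.2] 33.4 z [37. 41. 43.]
circ scene 223 lsq [ 451.6 -204.3] encl [ 451.2 -204.8] 32.5 z [47. 53. 56.]
box scene 1293 (array([635.5,  -9.3]), 116.4, 52.9, -78.4) pca 101.0 med [639.   -9.2  44.3]
box scene 441 (array([466.5,  23.1]), 119.4, 37.5, 86.9) pca 81.7 med [462.9  31.   25.5]
mat_copper scene 0.81 1595 (array([ 618.4, -237. ]), 131.9, 108.2, 88.7)
mat_green scene 0.87 1286 (array([ 448.7, -205.8]), 130.8, 117.5, -79.3)
mat_white scene 0.8 970 (array([638.3,  -7.8]), 131.7, 102.3, -79.7)
mat_blue scene 0.8 1285 (array([462. ,  24.1]), 129.7, 109.5, 80.7)
```

View pics/a_w.png

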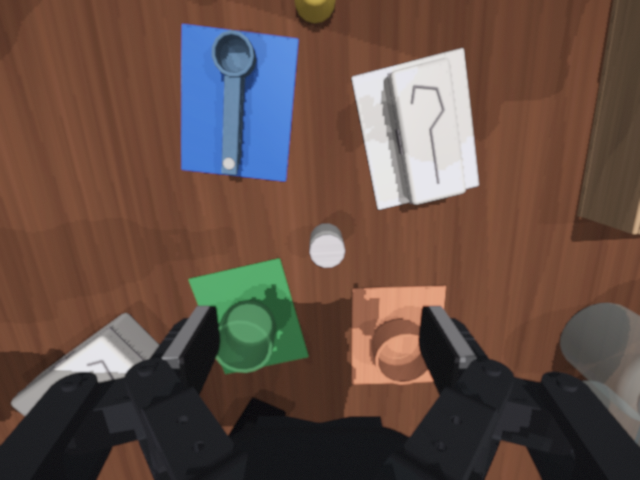

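View pics/a_s.png

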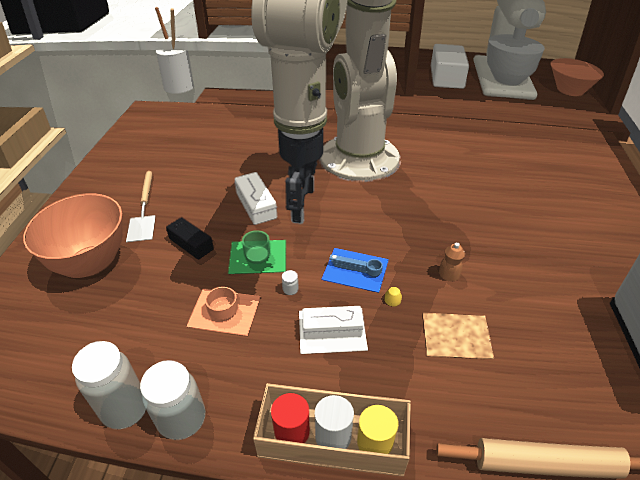

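The scene picture shows all four things on their own mats: bowl (222,302), cup (256,245), case (332,320) and spoons (357,265). The cork mat is empty at (457,335), and the mill is unmoved at (452,260). I'm handing in.

```bash
python3 -c "
from h import *
tool(); print(ctrl.sign_off())"
```

```text
t 40.15 pos [531.8 -76.6 225.4] x [ 0.011  0.001 -1.   ] jawdir deg -2.9 F [-0.2 -0.4  0.4] w 84.7 q7 0.16
the job is handed in; nothing more can be done
None
```

All four things are on the mats of their own colours, and I handed the job in at about 40 s of the 147 s allowed. I parked the bowl on the cork mat, moved the spoons to blue, the small white case to white and the cup to green, then moved the bowl to copper.

- **Centring:** the last wrist-camera fits put the bowl, cup and case within about 2 mm of their mat centres. Those fits show the case lying within about 1° of the white mat's long side.
- **Spoons:** these were checked less directly. The wrist fit, which includes the spoon bowls, gave an axis about 2° from the mat's long side. I set them down within about 1 mm of the centre by the arm's own reading.
- **Other things:** in the final pictures everything stands upright, the cork mat is empty, and the mill and the look-alikes have not moved.
- **Disagreements:** in the top view the arm hid most of the white and blue mats, so its readings for the case and spoons were partial and I did not use them. The three cameras otherwise differed by about 2–4 mm, close to their stated calibration.

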